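# Clear the forming die and hold its recessed reset

### The job

The little forming press has tripped: lift the pressed end cap out of the open die and set it down, standing open side up, in the shallow parts tray - do not drop it in - and let go of it. Only when the die is empty, take the slim straight-handled reset pin out of the wooden tool block, put it down through the round aperture in the control box's lid and push the recessed reset button fully down; finish there, still gripping the pin and holding the button down. Leave the punch and everything else on the bench where it is.

Things in the scene. Friction and masses are not known exactly. Their poses are not given: they have to be found in the camera images.
- cap: the formed end cap: a plain aluminium round cup, 50 mm outside diameter, 26 mm tall, wall 4 mm, open at the top, about 60 g. Origin: centre of its underside; z up its axis. It starts in the die cavity, its upper 16 mm standing proud of the die's top.
- die_cavity (a point): centre of the floor of the cavity in the open die (fixed): a dark steel block 150 x 150 mm, top 45 mm above the bench, with a round cavity 54 mm in diameter and 10 mm deep (floor 35 mm above the bench). z up; two guide pillars, 18 mm thick, rise 40 mm above the die's top at x = +60 mm, y = +-60 mm of this point's frame. A grey base plate sticks out 20 mm at the front and back, 12 mm high.
- tray_in (a point): centre of the inner floor of the grey plastic parts tray (fixed, empty): outside 155 (its x) x 135 (its y) mm, 22 mm high, walls 5 mm, open top; z up.
- aperture (a point): centre of the only hole in the control box's lid, level with the lid's surface (90 mm above the bench): round, vertical, 18 mm wide, framed by a black collar 34 mm across, 3 mm high, with a 20 mm opening. On the lid 70 mm behind it (+x of this frame; z up) stand a small black knob (22 mm high) and an amber lamp (13 mm high), 28 mm to either side. The lid is 6 mm thick.
- box: the control box (fixed): grey, 140 (x) x 120 (y) x 90 mm high with an aluminium lid, hollow, empty but for the reset button. Origin: centre of its underside; the aperture lies at x = -35 mm, y = 0.
- reset_top (a point): centre of the top face of the recessed reset button, a white round cap 22 mm across, right under the aperture; when up it is 30 mm below the lid's surface. z up.
- reset (a joint): travel of the reset button in m: 0 up, 0.007 fully down (hard stop). A spring: it starts to move at about 2 N and needs about 5.5 N at the bottom; it springs back when released.
- pin: the reset pin: steel, a straight round handle 18 mm in diameter and 50 mm long on a slim shank 8 mm in diameter and 65 mm long, 80 g. Origin: the centre of the shank's lower tip; z up its axis, so the handle spans z = 65 to 115 mm. It starts upright in one of the two holes of the wooden tool block: handle resting on the block's top, 80 mm above the bench, shank hanging in a 13 mm wide hole.
- punch: a short punch, NOT wanted: steel, mushroom-shaped head 32 mm wide, only 33 mm tall, in the tool block's other hole, 90 mm from the pin. Origin: its lower tip, 40 mm under the block's top; z up. Not to be disturbed.
- block: the wooden tool block (fixed), 60 (x) x 150 (y) x 80 mm high, holes at y = +-45 mm. Origin: centre of its underside.
- screwdriver: a screwdriver lying at the right of the die; a bystander
- jar: an amber glass jar, 60 mm across, 85 mm high, beyond the die; a bystander
- drum: a wooden sanding drum, 44 mm across, 50 mm high with its spindle, beyond the tray; a bystander
- offcut: a light wood offcut 70 x 110 x 22 mm at the left; a bystander

How it is judged:
On the way, in this order (a step that is already met when the one before it is completed fails the run):
1. the end cap stands in the parts tray, let go of (x of cap in the frame of tray_in between -0.053 and 0.053 m and y of cap in the frame of tray_in between -0.043 and 0.043 m and z of cap in the frame of tray_in between -0.006 and 0.006 m and angle between cap's own z axis and vertical below 0.2 rad and contact force between cap and the arm below 0.1 N and contact force between cap and the fingers below 0.1 N and linear speed of cap below 0.02 m/s), for 0.2 s.
2. the reset pin is gripped and lifted clear of the tool block (contact force between pin and the fingers above 1 N and z of pin in the frame of block above 0.08 m), for 0.1 s.
At the end, for the whole second after the job is handed in: The cap stands open side up (within 0.2 rad) on the tray's floor, at rest and untouched; the fingers grip the reset pin, whose tip is through the aperture, within 0.25 rad of vertical and at rest, pressing the reset button with more than 2 N and holding it more than 5.5 mm of its 7 mm down (all of step 1 and value of joint reset above 0.0055 m and contact force between pin and reset above 2 N and contact force between pin and the fingers above 2 N and horizontal distance between pin and aperture below 0.011 m and z of pin in the frame of aperture below -0.03 m and angle between pin's own z axis and vertical below 0.25 rad and linear speed of pin below 0.02 m/s); the arm keeps its last pose, push and grip.
It fails at once if the reset button is pressed while the cap is still in the die (value of joint reset above 0.003 m and distance between cap and die_cavity below 0.03 m).
It fails at once if the cap is dropped: let go more than 25 mm above the tray's floor (horizontal distance between cap and tray_in below 0.1 m and z of cap in the frame of tray_in above 0.025 m and contact force between cap and anything else below 0.05 N).
It fails at once if the punch, screwdriver, jar, sanding drum or offcut is disturbed (moved more than 30 mm) (distance of any of punch, screwdriver, jar, drum, offcut from where it was at the start of the episode above 0.03 m).
It also fails if it takes over 58 s, if anything falls off the work surface, if the arm or the gripper's body presses on something with over 40 N, if the wrist force passes 120 N, or if a joint passes its speed limit or range.

### The arm

A 6-joint arm with a two-finger parallel gripper is mounted at the origin on the work surface. World frame = base frame: x ahead of the robot, y to its left, z up, the work surface at z = 0. Lengths are in m, angles in rad, forces in N, time in s.
With the tool pointing down it reaches from about 0.325 to 0.9 m from the base axis. Payload 6.1 kg.
Tool frame: the origin (TCP) lies at the very end of the fingers, on their centre line; the grasp point (between the pads) lies behind it (r.tcp_to_grasp is the z of the grasp point in the tool frame, in m); z points along the fingers, y is the line along which they close (so a half turn about z gives the same grasp; the last joint's range is limited). The gripper opens to 87 mm and grips with 3 to 60 N. Pads are 19 mm wide; open, the fingers measure 117 mm over their backs; the gripper's body (75 mm by 190 mm) begins 51 mm behind the grasp point.
Start: joints at [-1.338, 0.22, 1.526, -0, 1.395, -0.126], TCP at [0.219, -0.585, 0.223] pointing down, gripper open.
Joint ranges: [-2.98, 2.98], [-0.91, 2.08], [0.09, 2.57], [-1.24, 4.39], [0.2, 2.65], [-2.68, 2.68]. Speed limits (rad/s): [2.57, 2.57, 3.01, 3.14, 3.14, 3.14].

### API

Orientations are given as a 3x3 rotation matrix whose columns are the frame's x, y, z axes.
In Python, from bench import r gives the robot as it stands.
- The arm moves only by the tool jog_arm, called after ">>>" as name(argument=value, ...), one argument or row to a line, values as JSON. Schema: {"type":"object","properties":{"offsets":{"type":"array","items":{"type":"number"},"minItems":7,"maxItems":56},"only":{"type":"string"},"quiet":{"type":"boolean"},"lines":{"type":"string"}},"required":["offsets"],"additionalProperties":false}. offsets is one flat list of numbers that holds 1 to 8 rows one after another, with no inner brackets; each row has 7 numbers: dx, dy, dz in cm, then a rotation vector rx, ry, rz in rad, then the opening from 0.0 (shut) to 1.0 (fully open); each row is the pose to reach, as a shift and turn from the pose commanded when the call began, along the tool's axes at that moment; what a row does not reach only later rows make up. A row lasts 1/8 s, in which the tool goes at most 0.0625 m and 0.188 rad, less where a joint would pass 70% of its speed; a pose out of reach is approached as far as the arm can. The fingers move at their own pace and stop on an object; the grip force is fixed at half the most. Time passes only in rows, so rows that do not move let the fingers close. The tool returns the time, the measured TCP pose, the force, the opening and the grip force at its end. only (a regular expression) keeps the lines of the reply that match it, lines (a string "A,B") keeps lines A to B, and quiet returns only ok. Input that does not fit is refused with a message, and nothing moves.
- r.read_state(): the state, without advancing time (a new reading comes with each control period).
- r.snapshot(name): name is "side" or "top" or "wrist"; returns a dict with "image" (384x512x3 uint8, red, green, blue), "fovy" (degrees; the focal length in pixels is half the picture's height over the tangent of half this angle, whatever the lens; pixels are square), "cx", "cy" (the principal point, pixels), "rvec" (rotation vector, rad) and "tvec" (3), from world to camera coordinates, as OpenCV has them; the wrist camera has in their place "mount" (4x4, takes a point from camera to tool coordinates, whose origin is the TCP and whose axes are the flange's). Camera axes: x right, y down, z forward; pixel columns grow to the right and rows downward; lengths in m; the calibration is good to about 2 mm. A picture is of the moment at which its call begins: read the wrist's pose just before it. There is no depth.
- r.finish_job(): hands the job in; it is judged then, once.
The state is a dict: "time": time; "joint_positions": joint angles; "joint_vel": joint speeds; "tau": joint torques, N m; "position": TCP position; "ee_rot": TCP orientation; "force": force on the tool from outside, world axes, zero at the start; "torque": the same for the moment, N m; "gripper_width": opening from 0.0 (shut) to 1.0 (fully open); "grasp_force": force on a finger pad.
Only numpy, scipy, OpenCV 4.12 (cv2) and the standard library are available. Lean on these libraries where they do the work, as an engineer would, in place of code of your own. Each camera call takes 0.05 s, during which the arm holds its last target. There are 200 camera calls.

## Working session

There is one attempt and no reset: what is moved stays moved. The work goes in short steps, Python scripts to look and compute and a tool call to move; the robot and the scene stay as the last step left them, time stands still between calls to the robot, and variables do not carry over. Pictures are saved under pics/ and viewed, at most 10 in all, crops included, and the job is handed in when it is done.

```bash
ls; mkdir -p pics
```

Create h.py:
```python
import numpy as np, cv2
from bench import r
def snap(n):
    st=r.read_state(); s=r.snapshot(n); im=s["image"]
    f=im.shape[0]/2/np.tan(np.radians(s["fovy"])/2)
    if "mount" in s:
        M=np.array(s["mount"]); R=np.array(st["ee_rot"]); p=np.array(st["position"])
        Rwc=R@M[:3,:3]; c=R@M[:3,3]+p
    else:
        Rwc=cv2.Rodrigues(np.array(s["rvec"],float))[0].T; c=-Rwc@np.array(s["tvec"],float).ravel()
    return im,dict(f=f,cx=s["cx"],cy=s["cy"],R=Rwc,c=c,keys=list(s.keys()),lens={k:v for k,v in s.items() if k not in("image",)})
def ray(k,u,v):
    d=k["R"]@np.array([(u-k["cx"])/k["f"],(v-k["cy"])/k["f"],1.]); return d/np.linalg.norm(d)
def onz(k,u,v,z):
    d=ray(k,u,v); return k["c"]+d*(z-k["c"][2])/d[2]
def proj(k,P):
    q=k["R"].T@(np.array(P,float)-k["c"]); return np.array([k["cx"]+k["f"]*q[0]/q[2],k["cy"]+k["f"]*q[1]/q[2]])
def save(n,im): cv2.imwrite("pics/"+n+".png",im[:,:,::-1])
```

Run:
```python
from h import *
for n in("top","side"):
    im,k=snap(n); save(n+"0",cv2.resize(im,(800,600),interpolation=cv2.INTER_CUBIC)); np.save("pics/"+n+"0.npy",im); print(n,k["lens"],k["c"])
st=r.read_state(); print(st["position"],np.round(st["ee_rot"],3),r.tcp_to_grasp)
```

```text
bench.py
pics
top {'fovy': 53.55809618399469, 'cx': 245.819970155536, 'cy': 191.41903331167262, 'rvec': array([ 2.17031174, -2.18126032,  0.10438028]), 'tvec': array([-0.00199502,  0.56635762,  1.18581401])} [ 4.54589866e-01 -2.86946829e-04  1.23299139e+00]
side {'fovy': 55.32584788224709, 'cx': 249.80792222104543, 'cy': 188.701373348243, 'rvec': array([ 0.93141613, -2.24611466,  1.26921492]), 'tvec': array([0.40097405, 0.2671469 , 1.07660078])} [-0.29188986  0.83021674  0.78533902]
[ 0.21930123 -0.5846583   0.22154091] [[ 0.936  0.351 -0.   ]
 [ 0.351 -0.936  0.002]
 [ 0.    -0.002 -1.   ]] -0.0187
```

View pics/top0.png

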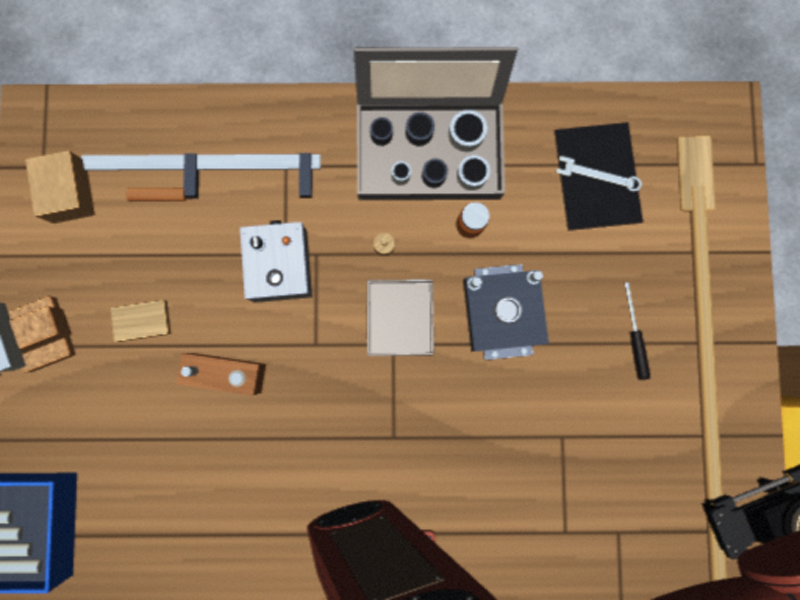

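View pics/side0.png

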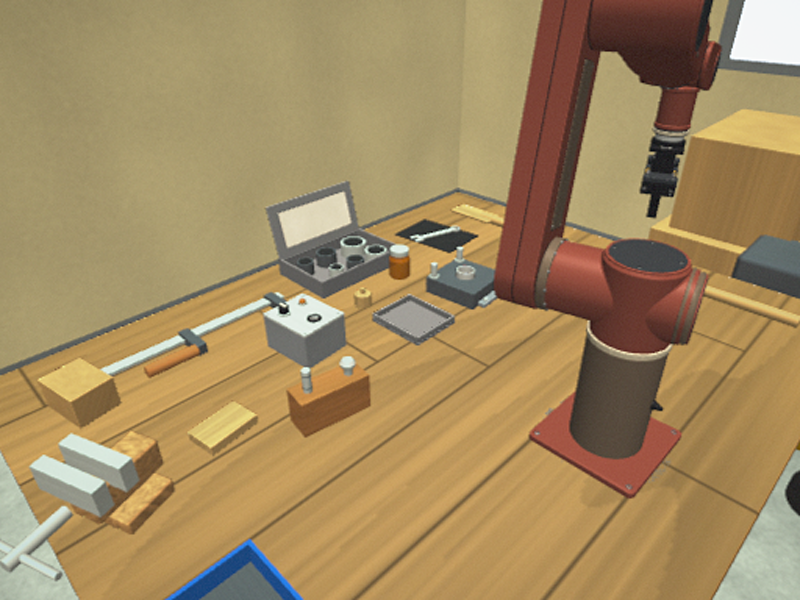

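The top view shows the cap in the die at about (508,310), the tray at (400,317), the aperture collar at (275,277), the pin's handle at (187,371) and the punch at (237,378), in 800-px coordinates. The side view agrees: the slim handle is the left of the two tools in the block.

Run:
```python
from h import *
im,k=snap("top"); s=800/512
# rough
for n,u,v,z in(("cap",508,310,.061),("tray",400,317,.022),("coll",275,277,.093),("pin",187,371,.13),("punch",237,378,.113),("pil1",474,284,.085),("pil2",536,277,.085),("knob",257,242,.112),("lamp",286,240,.103),("jar",475,217,.085),("drum",384,243,.05)):
    print(n,np.round(onz(k,(u+.5)/s-.5,(v+.5)/s-.5,z),4))
hsv=cv2.cvtColor(im,cv2.COLOR_RGB2HSV)
def comps(m,x0,y0,x1,y1,amin):
    sub=np.zeros_like(m);sub[y0:y1,x0:x1]=m[y0:y1,x0:x1]
    cs,_=cv2.findContours(sub,cv2.RETR_EXTERNAL,cv2.CHAIN_APPROX_NONE)
    return [c for c in cs if cv2.contourArea(c)>amin]
low=((hsv[:,:,1]<60)*255).astype(np.uint8)
# tray
for nm,box,z,m in (("tray",(230,172,282,232),.022,low),("lid",(148,136,202,196),.09,((hsv[:,:,1]<50)&(hsv[:,:,2]>120)).astype(np.uint8)*255),("dieblk",(292,165,355,235),.045,low)):
    for c in comps(m,*box,300):
        R=cv2.minAreaRect(c); pts=cv2.boxPoints(R); P=np.array([onz(k,*p,z) for p in pts]); print(nm,R,np.round(P[:,:2],4).tolist(),P.mean(0).round(4),[np.linalg.norm(P[i]-P[i-1]).round(4) for i in range(4)])
for nm,box in(("cap",(308,185,343,212)),("pin",(113,228,127,246)),("punch",(143,232,162,252)),("coll",(165,168,188,188))):
    x0,y0,x1,y1=box
    g=im[y0:y1,x0:x1]
    if nm=="coll": m=(g.max(2)<90)
    elif nm=="cap": m=(g.min(2)>110)
    else: m=hsv[y0:y1,x0:x1,1]<70
    for c in comps(m.astype(np.uint8)*255,0,0,99,99,10):
        (x,y),rr=cv2.minEnclosingCircle(c); e=cv2.moments(c); print(nm,x+x0,y+y0,rr,e["m10"]/e["m00"]+x0,e["m01"]/e["m00"]+y0)
```

```text
cap [ 0.5408 -0.2491  0.061 ]
tray [ 0.5305 -0.0366  0.022 ]
coll [0.6046 0.2064 0.093 ]
pin [0.4261 0.3596 0.13  ]
punch [0.4122 0.2715 0.113 ]
pil1 [ 0.5901 -0.1791  0.085 ]
pil2 [ 0.6032 -0.3002  0.085 ]
knob [0.6696 0.2381 0.112 ]
lamp [0.675  0.1843 0.103 ]
jar [ 0.7226 -0.1836  0.085 ]
drum [ 0.6783 -0.0046  0.05  ]
tray ((256.0, 203.0), (48.0, 42.0), 90.0) [[0.6069, 0.0296], [0.6062, -0.1051], [0.453, -0.1031], [0.4537, 0.03]] [ 0.5299 -0.0371  0.022 ] [np.float64(0.1532), np.float64(0.1347), np.float64(0.1533), np.float64(0.1331)]
lid ((174.51036071777344, 166.1241455078125), (46.83765411376953, 40.69228744506836), 85.2363510131836) [[0.7056, 0.2799], [0.7155, 0.1564], [0.5722, 0.1435], [0.5626, 0.2657]] [0.639  0.2114 0.09  ] [np.float64(0.1437), np.float64(0.1239), np.float64(0.1439), np.float64(0.1225)]
dieblk ((324.0445251464844, 198.945556640625), (58.806697845458984, 50.24938201904297), 84.2894058227539) [[0.6247, -0.1636], [0.6399, -0.3219], [0.4558, -0.3347], [0.4411, -0.1786]] [ 0.5404 -0.2497  0.045 ] [np.float64(0.1842), np.float64(0.1589), np.float64(0.1845), np.float64(0.1567)]
cap 325.3156032562256 197.6560287475586 8.518218040466309 325.1438071487947 197.7689110556941
pin 120.5 237.0 4.924529075622559 120.22619047619048 237.17857142857142
punch 151.09701538085938 241.57462692260742 5.292665481567383 151.18287037037038 241.63194444444446
```

Units first: shifts go in cm. So 0.419 m is 41.9, -0.2015 m is -20.15.

>>> jog_arm(
  offsets=[41.9, -20.15, 6, 0, 0, 0.25, 1, 41.9, -20.15, 6, 0, 0, 0.25, 1, 41.9, -20.15, 6, 0, 0, 0.25, 1, 41.9, -20.15, 6, 0, 0, 0.25, 1, 41.9, -20.15, 6, 0, 0, 0.25, 1, 41.9, -20.15, 6, 0, 0, 0.25, 1, 41.9, -20.15, 6, 0, 0, 0.25, 1, 41.9, -20.15, 6, 0, 0, 0.25, 1],
)

```text
time: 1.15
position: [0.5424, -0.2464, 0.1616]
ee_rot: [[0.994, 0.111, -0.001], [0.111, -0.994, 0.001], [-0.001, -0.001, -1.0]]
force: [0.1, -0.6, 0.2]
gripper_width: 1.004
grasp_force: 0.0
```

Run:
```python
from h import *
st=r.read_state(); print(np.round(st["position"],4),np.round(st["ee_rot"],3).tolist(),np.round(st["joint_positions"],2))
im,k=snap("wrist"); save("w1",im); print(k["c"],proj(k,[.5405,-.249,.061]),proj(k,[.53,-.037,.022]))
```

```text
[ 0.5424 -0.2464  0.1616] [[0.994, 0.111, -0.001], [0.111, -0.994, 0.001], [-0.001, -0.001, -1.0]] [-0.56  0.2   1.67  0.    1.28  0.9 ]
[ 0.62094625 -0.2389187   0.32401404] [254.56079084 198.1102937 ] [ 35.52806999 173.34602316]
```

View pics/w1.png

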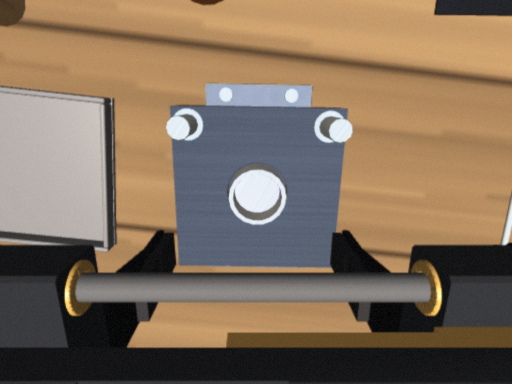

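The wrist view shows the cap rim near (257,196), with the die and both pillars square to the fingers. I'll measure the rim from this view.

Run:
```python
from h import *
im,k=snap("wrist")
m=(im[155:235,220:300].min(2)>150).astype(np.uint8)
c=max(cv2.findContours(m,cv2.RETR_EXTERNAL,cv2.CHAIN_APPROX_NONE)[0],key=cv2.contourArea)
e=cv2.fitEllipse(c); print(e); u,v=e[0][0]+220,e[0][1]+155
P=onz(k,u,v,.061); print(P, onz(k,u+e[1][0]/2,v,.061)-P)
st=r.read_state(); p=np.array(st["position"]); R=np.array(st["ee_rot"])
print(R.T@(np.array([P[0],P[1],.048])-p))
```

```text
((39.42749786376953, 43.85981750488281), (54.4759635925293, 56.45303726196289), 88.61204528808594)
[ 0.54198185 -0.25094561  0.061     ] [ 0.00263195 -0.02328721  0.        ]
[-0.00090336  0.00485892  0.11349042]
```

Scaled: 0.113 m is 11.3, 0.09 m is 9.

>>> jog_arm(
  offsets=[-0.1, 0.42, 6, 0, 0, 0, 1, -0.1, 0.42, 9, 0, 0, 0, 1, -0.1, 0.42, 11.3, 0, 0, 0, 1, -0.1, 0.42, 11.3, 0, 0, 0, 1, -0.1, 0.42, 11.3, 0, 0, 0, 0.5, -0.1, 0.42, 11.3, 0, 0, 0, 0.4, -0.1, 0.42, 11.3, 0, 0, 0, 0.4, -0.1, 0.42, 11.3, 0, 0, 0, 0.4],
)

```text
time: 2.25
position: [0.5407, -0.2537, 0.05]
ee_rot: [[0.994, 0.109, 0.0], [0.109, -0.994, -0.0], [0.0, 0.0, -1.0]]
force: [-0.5, 0.1, 0.1]
gripper_width: 0.63
grasp_force: 0.2
```

>>> jog_arm(
  offsets=[0, 0, 0, 0, 0, 0, 0.2, 0, 0, 0, 0, 0, 0, 0.2, 0, 0, 0, 0, 0, 0, 0.2],
)

```text
time: 2.62
position: [0.5404, -0.2523, 0.0498]
ee_rot: [[0.994, 0.109, -0.001], [0.109, -0.994, 0.002], [-0.0, -0.002, -1.0]]
force: [-1.7, 4.0, 4.3]
gripper_width: 0.564
grasp_force: 30.0
```

Scaled: -0.05 m is -5, 0.0135 m is 1.35.

>>> jog_arm(
  offsets=[0, 0, -3, 0, 0, 0, 0.2, 0, 0, -5, 0, 0, 0, 0.2, 0.6, -6, -5, 0, 0, 0, 0.2, 1, -12, -5, 0, 0, 0, 0.2, 1.3, -17, -5, 0, 0, 0, 0.2, 1.35, -21.3, -5, 0, 0, 0, 0.2, 1.35, -21.3, -5, 0, 0, 0, 0.2, 1.35, -21.3, -5, 0, 0, 0, 0.2],
)

```text
time: 3.62
position: [0.5312, -0.0409, 0.1]
ee_rot: [[0.994, 0.109, 0.001], [0.109, -0.994, -0.001], [0.001, 0.001, -1.0]]
force: [0.3, -0.6, -0.9]
gripper_width: 0.56
grasp_force: 30.0
```

Run:
```python
from h import *
im,k=snap("wrist"); save("w2",im); st=r.read_state();print(np.round(st["position"],4))
```

```text
[ 0.5312 -0.0414  0.0999]
```

View pics/w2.png

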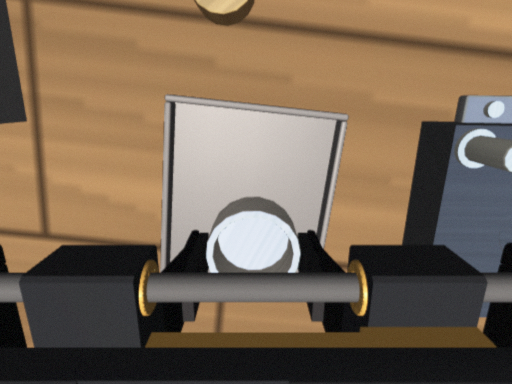

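The cap is held level at (253,240), over the middle of the tray, so I'll lower it to just above the floor.

Scaled: 0.078 m is 7.8, -0.004 m is -0.4.

>>> jog_arm(
  offsets=[0, -0.4, 4, 0, 0, 0, 0.2, 0, -0.4, 6.5, 0, 0, 0, 0.2, 0, -0.4, 7.8, 0, 0, 0, 0.2, 0, -0.4, 7.8, 0, 0, 0, 0.2, 0, -0.4, 7.8, 0, 0, 0, 0.2],
)

```text
time: 4.3
position: [0.5312, -0.0371, 0.0225]
ee_rot: [[0.994, 0.108, 0.002], [0.108, -0.994, -0.0], [0.001, 0.0, -1.0]]
force: [0.2, 1.1, -0.2]
gripper_width: 0.568
grasp_force: 30.0
```

>>> jog_arm(
  offsets=[0, 0, 0.2, 0, 0, 0, 0.2, 0, 0, 0.2, 0, 0, 0, 0.2],
)

```text
time: 4.55
position: [0.5306, -0.0365, 0.02]
ee_rot: [[0.994, 0.109, 0.001], [0.109, -0.994, -0.0], [0.001, 0.0, -1.0]]
force: [-0.2, -0.9, 0.2]
gripper_width: 0.562
grasp_force: 30.0
```

Scaled: 0.001 m is 0.1.

>>> jog_arm(
  offsets=[0, 0, 0.1, 0, 0, 0, 0.2, 0, 0, 0.1, 0, 0, 0, 0.2, 0, 0, 0.1, 0, 0, 0, 0.2],
)

```text
time: 4.92
position: [0.5307, -0.0365, 0.0192]
ee_rot: [[0.994, 0.109, 0.001], [0.109, -0.994, -0.0], [0.001, 0.0, -1.0]]
force: [-2.6, 0.7, 6.3]
gripper_width: 0.562
grasp_force: 30.0
```

>>> jog_arm(
  offsets=[0, 0, 0.1, 0, 0, 0, 0.2, 0, 0, 0.1, 0, 0, 0, 0.2, 0, 0, 0.1, 0, 0, 0, 0.2],
)

```text
time: 5.3
position: [0.5308, -0.0365, 0.0191]
ee_rot: [[0.994, 0.109, 0.0], [0.109, -0.994, -0.0], [0.0, 0.0, -1.0]]
force: [-4.8, 0.9, 13.5]
gripper_width: 0.562
grasp_force: 30.0
```

>>> jog_arm(
  offsets=[0, 0, 0, 0, 0, 0, 0.72, 0, 0, 0, 0, 0, 0, 0.72, 0, 0, 0, 0, 0, 0, 0.72, 0, 0, -3, 0, 0, 0, 0.72, 0, 0, -8, 0, 0, 0, 0.72, 0, 0, -14, 0, 0, 0, 0.72, 0, 0, -18, 0, 0, 0, 0.72],
)

```text
time: 6.18
position: [0.5312, -0.0367, 0.2005]
ee_rot: [[0.994, 0.109, 0.003], [0.109, -0.994, -0.001], [0.003, 0.001, -1.0]]
force: [0.3, -0.2, -0.1]
gripper_width: 0.719
grasp_force: 0.0
```

Run:
```python
from h import *
im,k=snap("top"); save("t2",im[130:270,80:360])
```

>>> jog_arm(
  offsets=[-6.1, -40.5, 0, 0, 0, 0.266, 0.72, -6.1, -40.5, 0, 0, 0, 0.266, 0.72, -6.1, -40.5, 0, 0, 0, 0.266, 0.72, -6.1, -40.5, 0, 0, 0, 0.266, 0.72, -6.1, -40.5, 0, 0, 0, 0.266, 0.72, -6.1, -40.5, 0, 0, 0, 0.266, 0.72, -6.1, -40.5, 0, 0, 0, 0.266, 0.72, -6.1, -40.5, 0, 0, 0, 0.266, 0.72],
)

```text
time: 7.22
position: [0.4243, 0.3617, 0.1968]
ee_rot: [[0.988, -0.153, -0.001], [-0.153, -0.988, -0.0], [-0.001, 0.0, -1.0]]
force: [-0.4, -0.4, 0.5]
gripper_width: 0.718
grasp_force: 0.0
```

>>> jog_arm(
  offsets=[0, 0, 0, 0, 0, 0, 0.72],
)

```text
time: 7.35
position: [0.4256, 0.3589, 0.1969]
ee_rot: [[0.988, -0.156, -0.001], [-0.156, -0.988, -0.001], [-0.0, 0.001, -1.0]]
force: [0.8, -0.9, -0.8]
gripper_width: 0.72
grasp_force: 0.0
```

Run:
```python
from h import *
im,k=snap("wrist"); save("w3",im)
im2,k2=snap("top"); save("t3",im2); print(proj(k,[.426,.36,.13]),proj(k,[.412,.27,.113]))
```

```text
[249.79182182 208.58226152] [362.50385968 201.34663705]
```

View pics/w3.png

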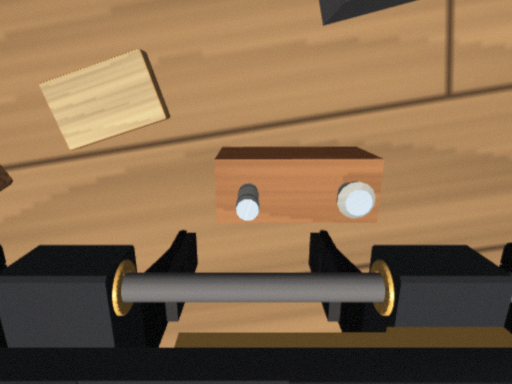

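View pics/t3.png

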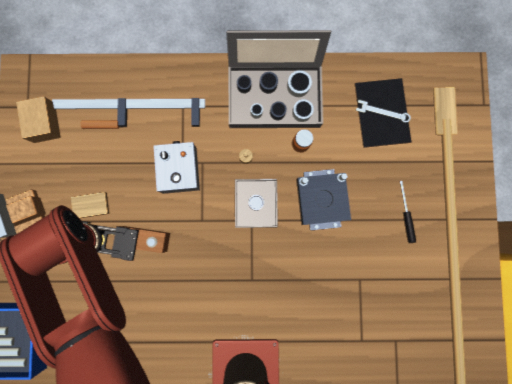

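The wrist view has the pin's top at (247,209) and the punch at (356,200). The top view shows the cap standing in the tray at (256,204) and an empty die.

Run:
```python
from h import *
im,k=snap("wrist")
m=((im[190:225,230:268].min(2)>150)).astype(np.uint8)
c=max(cv2.findContours(m,cv2.RETR_EXTERNAL,cv2.CHAIN_APPROX_NONE)[0],key=cv2.contourArea)
e=cv2.fitEllipse(c); print(e,cv2.boundingRect(c)); u,v=e[0][0]+230,e[0][1]+190
P=onz(k,u,v,.13); print(P,onz(k,u+e[1][0]/2,v,.13)-P)
st=r.read_state(); p=np.array(st["position"]); R=np.array(st["ee_rot"])
print(p,R.T@(np.array([P[0],P[1],.091])-p))
```

```text
((16.44800567626953, 20.119646072387695), (20.835811614990234, 21.787948608398438), 93.58930206298828) (6, 10, 22, 22)
[0.42561034 0.36218554 0.13      ] [-0.00125963 -0.00782526  0.        ]
[0.42623656 0.35829615 0.19736117] [-0.00122849 -0.00378311  0.10635975]
```

>>> jog_arm(
  offsets=[-0.1, -0.3, 4, 0, 0, 0, 0.6, -0.1, -0.3, 8, 0, 0, 0, 0.5, -0.1, -0.3, 10.5, 0, 0, 0, 0.5, -0.1, -0.3, 10.5, 0, 0, 0, 0.5, -0.1, -0.3, 10.5, 0, 0, 0, 0.2, -0.1, -0.3, 10.5, 0, 0, 0, 0.1, -0.1, -0.3, 10.5, 0, 0, 0, 0, -0.1, -0.3, 10.5, 0, 0, 0, 0],
)

```text
time: 8.5
position: [0.4258, 0.363, 0.0936]
ee_rot: [[0.988, -0.156, 0.002], [-0.156, -0.988, 0.001], [0.001, -0.001, -1.0]]
force: [0.1, 0.0, 4.1]
gripper_width: 0.194
grasp_force: 30.0
```

>>> jog_arm(
  offsets=[0, 0, 0, 0, 0, 0, 0, 0, 0, 0, 0, 0, 0, 0, 0, 0, 0, 0, 0, 0, 0, 0, 0, 0, 0, 0, 0, 0],
)

```text
time: 9.0
position: [0.4258, 0.363, 0.0935]
ee_rot: [[0.988, -0.156, 0.001], [-0.156, -0.988, 0.001], [0.001, -0.001, -1.0]]
force: [-0.9, -1.3, 5.3]
gripper_width: 0.194
grasp_force: 30.0
```

>>> jog_arm(
  offsets=[0, 0, -3, 0, 0, 0, 0, 0, 0, -8, 0, 0, 0, 0, 0, 0, -11, 0, 0, 0, 0, 0, 0, -11, 0, 0, 0, 0, 5, 4, -11, 0, 0, 0, 0, 10, 8, -11, 0, 0, 0, 0, 14, 11, -11, 0, 0, 0, 0, 17.2, 13.3, -11, 0, 0, 0, 0],
)

```text
time: 10.0
position: [0.5744, 0.2021, 0.1998]
ee_rot: [[0.987, -0.158, -0.004], [-0.158, -0.987, -0.001], [-0.003, 0.001, -1.0]]
force: [0.1, 0.4, -0.7]
gripper_width: 0.198
grasp_force: 30.0
```

>>> jog_arm(
  offsets=[0, 0, 0, 0, 0, 0, 0, 0, 0, 0, 0, 0, 0, 0],
)

```text
time: 10.25
position: [0.573, 0.2044, 0.2004]
ee_rot: [[0.988, -0.157, -0.004], [-0.157, -0.988, -0.0], [-0.003, 0.001, -1.0]]
force: [0.2, -0.4, -0.4]
gripper_width: 0.196
grasp_force: 30.0
```

Run:
```python
from h import *
im,k=snap("wrist"); save("w4",im); st=r.read_state(); print(st["position"],proj(k,[.604,.206,.093]),proj(k,np.array(st["position"])-[0,0,.0785]))
im,k=snap("top"); save("t4",cv2.resize(im[120:260,100:290],None,fx=4,fy=4,interpolation=cv2.INTER_CUBIC)); print(proj(k,[.604,.206,.093]))
```

```text
[0.57291543 0.20486223 0.20096988] [243.85974374 159.27119276] [250.80702365 204.16642991]
[175.96449331 177.29089101]
```

View pics/w4.png

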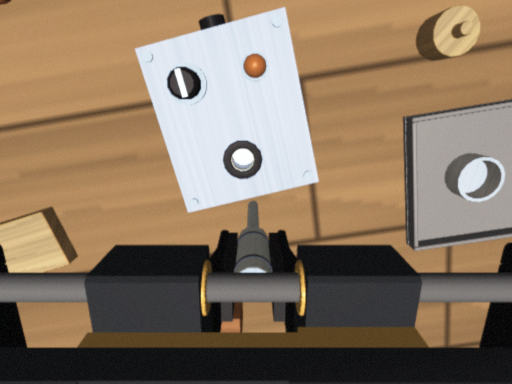

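The collar is at (242,159), and the pin hangs straight with its tip at (252,203). The cap stands in the tray at right. I'll measure collar and tip.

Run:
```python
from h import *
im,k=snap("wrist"); st=r.read_state(); p=np.array(st["position"]); R=np.array(st["ee_rot"])
m=(im[130:190,212:275].max(2)<90).astype(np.uint8)
c=max(cv2.findContours(m,cv2.RETR_EXTERNAL,cv2.CHAIN_APPROX_NONE)[0],key=cv2.contourArea)
e=cv2.fitEllipse(c); u,v=e[0][0]+212,e[0][1]+130
A=onz(k,u,v,.093); print(e,A,np.linalg.norm(onz(k,u+e[1][0]/2,v,.093)-A))
x0,y0,x1,y1=240,196,266,232
g=im[y0:y1,x0:x1].astype(int); mm=(abs(g[:,:,0]-g[:,:,2])<35)
for y in range(196,226,3):
    xs=np.where(mm[y-y0])[0]; print(y,xs.min()+x0 if len(xs) else None,xs.max()+x0 if len(xs) else None)
print("axis proj",[(z,proj(k,p+R@[0,0,z]).round(1)) for z in(.0785,.04,.0135)])
t,kt=snap("top"); hh=t[165:190,163:190].max(2)<90
c=max(cv2.findContours(hh.astype(np.uint8),cv2.RETR_EXTERNAL,cv2.CHAIN_APPROX_NONE)[0],key=cv2.contourArea)
e=cv2.fitEllipse(c); print("top",e,onz(kt,e[0][0]+163,e[0][1]+165,.093))
print(R.T@(A-p),p)
```

```text
((31.304418563842773, 29.00545883178711), (36.08893585205078, 36.53984451293945), 114.09319305419922) [0.60432631 0.207349   0.093     ] 0.015435993637701586
196 240 257
199 240 245
202 250 256
205 248 257
208 248 257
211 248 257
214 248 257
217 248 257
220 248 257
223 248 258
axis proj [(0.0785, array([251.3, 204. ])), (0.04, array([251. , 221.8])), (0.0135, array([250.8, 238. ]))]
top ((7.236379623413086, 12.527937889099121), (16.94223403930664, 23.944591522216797), 167.229736328125) [0.60336125 0.22326583 0.093     ]
[ 0.03056039 -0.00687971  0.10881781] [0.57319825 0.20529457 0.20185498]
```

>>> jog_arm(
  offsets=[3.1, -0.75, 0, 0, 0, 0, 0, 3.1, -0.75, 0, 0, 0, 0, 0, 3.1, -0.75, 1.8, 0, 0, 0, 0, 3.1, -0.75, 1.8, 0, 0, 0, 0, 3.1, -0.75, 1.8, 0, 0, 0, 0],
)

```text
time: 11.08
position: [0.6053, 0.2069, 0.1841]
ee_rot: [[0.988, -0.156, -0.001], [-0.156, -0.988, -0.0], [-0.001, 0.0, -1.0]]
force: [0.0, -0.3, -0.2]
gripper_width: 0.197
grasp_force: 30.0
```

Run:
```python
from h import *
im,k=snap("wrist"); save("w5",cv2.resize(im[120:270,170:330],None,fx=4,fy=4,interpolation=cv2.INTER_CUBIC))
st=r.read_state(); print(st["position"],proj(k,[.6045,.207,.093]))
```

```text
[0.60574525 0.20696932 0.18463348] [251.57646356 200.19061167]
```

View pics/w5.png

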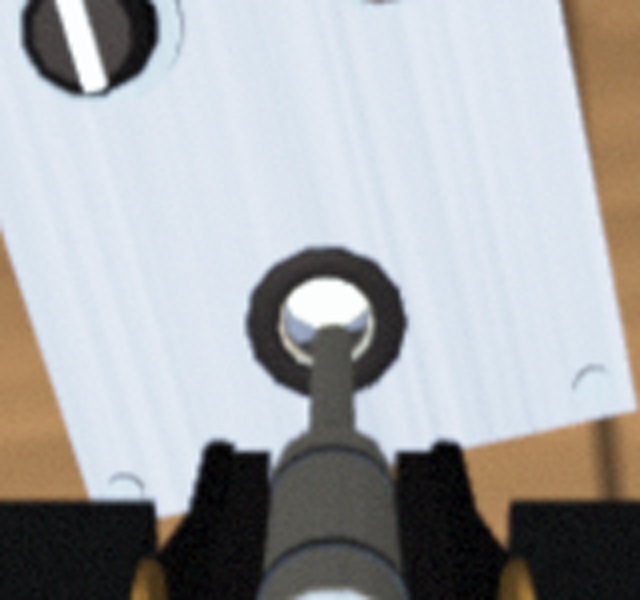

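The collar centre is at (327,321) in the crop and the tip at about (333,343). Allowing for parallax over the last 12 mm, they are aligned to about 1 mm, so I'll descend.

>>> jog_arm(
  offsets=[0, -0.1, 1.5, 0, 0, 0, 0, 0, -0.1, 3, 0, 0, 0, 0, 0, -0.1, 4.4, 0, 0, 0, 0, 0, -0.1, 4.4, 0, 0, 0, 0, 0, -0.1, 4.4, 0, 0, 0, 0],
)

```text
time: 11.75
position: [0.6063, 0.2078, 0.1407]
ee_rot: [[0.988, -0.157, 0.0], [-0.157, -0.988, -0.0], [0.0, 0.0, -1.0]]
force: [1.1, -0.1, -1.3]
gripper_width: 0.197
grasp_force: 30.0
```

>>> jog_arm(
  offsets=[0, 0, 0.3, 0, 0, 0, 0, 0, 0, 0.6, 0, 0, 0, 0, 0, 0, 0.6, 0, 0, 0, 0, 0, 0, 0.6, 0, 0, 0, 0],
)

```text
time: 12.25
position: [0.6067, 0.2079, 0.1352]
ee_rot: [[0.988, -0.157, 0.001], [-0.157, -0.988, 0.0], [0.001, -0.0, -1.0]]
force: [0.2, 0.5, 3.1]
gripper_width: 0.195
grasp_force: 30.0
```

Scaled: 0.003 m is 0.3.

>>> jog_arm(
  offsets=[0, 0, 0.3, 0, 0, 0, 0, 0, 0, 0.3, 0, 0, 0, 0, 0, 0, 0.3, 0, 0, 0, 0],
)

```text
time: 12.62
position: [0.6065, 0.208, 0.1319]
ee_rot: [[0.988, -0.157, 0.001], [-0.157, -0.988, 0.0], [0.001, -0.0, -1.0]]
force: [0.7, 0.1, 4.6]
gripper_width: 0.199
grasp_force: 30.0
```

>>> jog_arm(
  offsets=[0, 0, 0.2, 0, 0, 0, 0, 0, 0, 0.2, 0, 0, 0, 0, 0, 0, 0.2, 0, 0, 0, 0],
)

```text
time: 13.0
position: [0.6072, 0.208, 0.1313]
ee_rot: [[0.988, -0.157, 0.003], [-0.157, -0.988, 0.0], [0.002, -0.001, -1.0]]
force: [-0.2, -0.2, 10.5]
gripper_width: 0.195
grasp_force: 30.0
```

>>> jog_arm(
  offsets=[0, 0, 0.1, 0, 0, 0, 0, 0, 0, 0.1, 0, 0, 0, 0, 0, 0, 0.1, 0, 0, 0, 0],
)

```text
time: 13.38
position: [0.6077, 0.208, 0.1313]
ee_rot: [[0.988, -0.157, 0.004], [-0.157, -0.988, 0.0], [0.004, -0.001, -1.0]]
force: [-1.6, -0.6, 13.8]
gripper_width: 0.197
grasp_force: 30.0
```

>>> jog_arm(
  offsets=[0, 0, 0, 0, 0, 0, 0, 0, 0, 0, 0, 0, 0, 0, 0, 0, 0, 0, 0, 0, 0, 0, 0, 0, 0, 0, 0, 0, 0, 0, 0, 0, 0, 0, 0, 0, 0, 0, 0, 0, 0, 0, 0, 0, 0, 0, 0, 0, 0, 0, 0, 0, 0, 0, 0, 0],
)

```text
time: 14.38
position: [0.6077, 0.208, 0.1312]
ee_rot: [[0.988, -0.157, 0.004], [-0.157, -0.988, 0.0], [0.004, -0.001, -1.0]]
force: [-1.1, -0.9, 14.2]
gripper_width: 0.196
grasp_force: 30.0
```

```bash
python3 -c "
from bench import r
print(r.finish_job())"
```

```text
the job is handed in; nothing more can be done
None
```

I handed the job in at 14.4 s, with no verdict returned: the cap stands released in the tray, and the gripped pin holds the reset button at its hard stop with about 14 N.

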